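# Pack the service tray

### The arm

A 6-joint arm with a two-finger parallel gripper is mounted at the origin on a cart in front of the work surface, level with it; the furniture and walls round the work are solid. World frame = base frame: x ahead of the robot, y to its left, z up, the work surface at z = 0. Lengths are in m, angles in rad, forces in N, time in s.
With the tool pointing down it reaches from about 0.35 to 0.85 m from the base axis. Payload 8.1 kg.
Tool frame: the origin (TCP) lies between the finger pads; the fingertips stand 14 mm ahead of it and the grasp point (between the pads) lies 5 mm behind it; z points along the fingers, y is the line along which they close (so a half turn about z gives the same grasp; the last joint's range is limited). The gripper opens to 93 mm and grips with 3 to 60 N. Pads are 15 mm wide; open, the fingers measure 128 mm over their backs; the gripper's body (75 mm by 188 mm) begins 65 mm behind the grasp point.
Start: joints at [-1.224, 0.13, 1.488, -0, 1.523, -0.085], TCP at [0.251, -0.545, 0.233] pointing down, gripper open.
Joint ranges: [-2.96, 2.96], [-0.89, 2.26], [0.02, 2.5], [-1.34, 4.48], [0, 2.73], [-2.66, 2.66]. Speed limits (rad/s): [2.39, 2.39, 2.79, 3.14, 3.14, 3.14].

### API

Orientations are given as a rotation vector (axis times angle).
In Python, from plant import robot gives the robot as it stands.
- The arm moves only by the tool arm_command, never from a script. Its argument "targets" is a list of rows, each an object of numbers: "x", "y", "z": the shift along the world's x, y, z in units of 500 mm (1.0 is 500 mm); "rx", "ry", "rz": the turn, a rotation vector about the world's x, y, z in units of 2 rad (1.0 is 2 rad); "claw": the closure in counts, from 0 (fully open) to 255 (shut). In form: [{"x": .., "y": .., "z": .., "rx": .., "ry": .., "rz": .., "claw": ..}, ...]. A call has 1 to 10 rows; each row is the pose to reach, as a shift and turn from the pose commanded when the call began; what a row does not reach only later rows make up. A row lasts 1/12 s, in which the tool goes at most 41.7 mm and 7.16 degrees, less where a joint would pass 70% of its speed; a pose out of reach is approached as far as the arm can. A call with a number of a shift or a turn outside -1 to 1 is refused whole. A call with a gripper value outside its range is refused whole. The fingers move at their own pace and stop on an object; "squeeze" is the grip in N (left out, the last holds). Time passes only in rows, so rows that repeat a pose let the fingers close. It gives the time, the measured TCP pose, the force, the opening and the grip force at its end, in the units of the state.
- robot.read_state(): the state, without advancing time (a new reading comes with each control period).
- robot.read_camera(name): name is "scene" or "top"; returns (picture, depth): 420x560x3 uint8, red, green, blue; 420x560 float32, m along the optical axis (not along the pixel's ray), 0 where there is no reading.
- robot.get_calibration(name): a dict with "intrinsics" (3x3 intrinsics, pixels), "dist" ([k1, k2, p1, p2, k3] as OpenCV has them; the pictures are not rectified), "origin" and "orientation" of the camera in the world. Camera axes: x right, y up, looking along -z (the intrinsics and any distortion apply to the point x, -y, -z); pixel columns grow to the right and rows downward; lengths in m; the calibration is good to about 2 mm. A picture is of the moment at which its call begins. get_calibration takes no time and is no camera call.
- robot.close_job(): hands the job in; it is judged then, once.
The state is a dict: "t": time; "q": joint angles; "dq": joint speeds; "joint_torque": joint torques, N m; "tool_pos": TCP position; "orientation": TCP orientation; "force": force on the tool from outside, world axes, zero at the start; "wrist_torque": the same for the moment, N m; "opening": finger opening in m; "gripper_force": force on a finger pad.
Only numpy, scipy, OpenCV 4.12 (cv2) and the standard library are available. Lean on these libraries where they do the work, as an engineer would, in place of code of your own. Each camera call takes 0.05 s, during which the arm holds its last target. There are 200 camera calls.

### The job

Pack the wooden service tray for the next repair job: set each of the three lidded round tins in the round recess of its size (largest tin in the largest round recess, middle in the middle, smallest in the smallest) and stand the taller oil bottle upright in the square recess, each resting flat on the floor of its recess. The steel ring and the shorter oil bottle are not part of the kit: leave both standing where they are.

Things in the scene. Friction and masses are not known exactly. Their poses are not given: they have to be found in the camera images.
- tin_large: Round white tin with a fixed lid that has a flat window in it, 62 mm in diameter and 28 mm high, sides upright; standing on the bench. The largest tin of three. Grasp round the side (fingers closing fore and aft, along x, find most room). Origin: centre of the underside, z up along its axis.
- tin_medium: Round white tin with a fixed lid that has a flat window in it, 47 mm in diameter and 22 mm high, sides upright; standing on the bench. The middle tin of three. Grasp round the side (fingers closing fore and aft, along x, find most room). Origin: centre of the underside, z up along its axis.
- tin_small: Round white tin with a fixed lid that has a flat window in it, 37 mm in diameter and 20 mm high, sides upright; standing on the bench. The smallest tin of three. Grasp round the side (fingers closing fore and aft, along x, find most room). Origin: centre of the underside, z up along its axis.
- bottle_tall: The taller of two small oil bottles: blue, with a black cap, round, 33 mm in diameter and 70 mm high in all (it may stand 0.08 rad out of plumb); the straight body is at least 40 mm high, the cap 18 mm wide. Standing on the bench; belongs in the square recess. Grasp round the body. Origin: centre of the underside, z up along its axis.
- bottle_short: The shorter oil bottle: ochre, with a white cap, 29 mm in diameter and 55 mm high, standing on the bench. Not part of the kit: it stays where it is. Origin: centre of the underside, z up.
- steel_ring: Plain steel spacer ring, 47 mm outside, 30 mm bore, 20 mm high, lying flat on the bench; as big round as the middle tin, but open through the middle. Not part of the kit: it stays where it is. Origin: centre of the underside, z up.
- recess_large: Grey insert with a black recess, 86 x 86 x 8 mm, fixed; four such lie 2 x 2, in any order, in a low wooden tray in front of a tall cabinet (188 x 188 mm, rim 13 mm above the bench). In its middle a round recess 78 mm across and 4 mm deep (largest round one), for the largest tin. Origin: centre of its underside, 3 mm above the bench; recess floor 4 mm and insert top 8 mm above the origin. z up, x and y along its edges.
- recess_medium: Grey insert with a black recess, 86 x 86 x 8 mm, fixed; four such lie 2 x 2, in any order, in a low wooden tray in front of a tall cabinet (188 x 188 mm, rim 13 mm above the bench). In its middle a round recess 65 mm across and 4 mm deep (middle round one), for the middle tin. Origin: centre of its underside, 3 mm above the bench; recess floor 4 mm and insert top 8 mm above the origin. z up, x and y along its edges.
- recess_small: Grey insert with a black recess, 86 x 86 x 8 mm, fixed; four such lie 2 x 2, in any order, in a low wooden tray in front of a tall cabinet (188 x 188 mm, rim 13 mm above the bench). In its middle a round recess 54 mm across and 4 mm deep (smallest round one), for the smallest tin. Origin: centre of its underside, 3 mm above the bench; recess floor 4 mm and insert top 8 mm above the origin. z up, x and y along its edges.
- recess_square: Grey insert with a black recess, 86 x 86 x 8 mm, fixed; four such lie 2 x 2, in any order, in a low wooden tray in front of a tall cabinet (188 x 188 mm, rim 13 mm above the bench). In its middle a square recess 50 x 50 mm and 4 mm deep, for the taller oil bottle. Origin: centre of its underside, 3 mm above the bench; recess floor 4 mm and insert top 8 mm above the origin. z up, x and y along its edges.
Things that resemble listed ones, but are neither listed nor needed, are in the scene too. What is shaped like the tin_small but red is not meant.

How it is judged:
At the end, for the whole second after the job is handed in: Tins (tilt under 0.06 rad) and taller bottle (under 0.2 rad) rest, still, on the floor of their own recesses: origin within 12.5 mm of the middle, 2 to 5.5 mm above the insert's underside. Steel ring and shorter bottle are upright (0.2 rad) and within 30 mm of where they started (horizontal distance between tin_large and recess_large below 0.0125 m and z of tin_large in the frame of recess_large between 0.002 and 0.0055 m and angle between each of tin_large, tin_medium, tin_small's own z axis and vertical below 0.06 rad and linear speed of each of tin_large, tin_medium, tin_small, bottle_tall below 0.02 m/s and horizontal distance between tin_medium and recess_medium below 0.0125 m and z of tin_medium in the frame of recess_medium between 0.002 and 0.0055 m and horizontal distance between tin_small and recess_small below 0.0125 m and z of tin_small in the frame of recess_small between 0.002 and 0.0055 m and horizontal distance between bottle_tall and recess_square below 0.0125 m and z of bottle_tall in the frame of recess_square between 0.002 and 0.0055 m and angle between each of bottle_tall, steel_ring, bottle_short's own z axis and vertical below 0.2 rad and distance of each of steel_ring, bottle_short from where it was at the start of the episode below 0.03 m); the robot touches nothing.
It fails at once if the steel ring or the shorter bottle is moved away (more than 50 mm) (distance of any of steel_ring, bottle_short from where it was at the start of the episode above 0.05 m).
It also fails if it takes over 104 s, if anything falls off the work surface, if the arm or the gripper's body presses on something with over 40 N, if the wrist force passes 120 N, or if a joint passes its speed limit or range.

## Working session

There is one attempt and no reset: what is moved stays moved. The work goes in short steps, Python scripts to look and compute and a tool call to move; the robot and the scene stay as the last step left them, time stands still between calls to the robot, and variables do not carry over. Pictures are saved under pics/ and viewed, at most 14 in all, crops included, and the job is handed in when it is done.

Besides the shell and the picture viewer there is one more tool, called after "Emit:" as name(argument=value, ...), one argument or row to a line, values as JSON. arm_command: Moves the arm, as the interface text tells. Shifts and turns lie within -1 to 1; 1 stands for 500 mm of shift or 2 rad of turn. Its arguments: {"type":"object","properties":{"targets":{"type":"array","items":{"type":"object","properties":{"x":{"type":"number","minimum":-1,"maximum":1},"y":{"type":"number","minimum":-1,"maximum":1},"z":{"type":"number","minimum":-1,"maximum":1},"rx":{"type":"number","minimum":-1,"maximum":1},"ry":{"type":"number","minimum":-1,"maximum":1},"rz":{"type":"number","minimum":-1,"maximum":1},"claw":{"type":"number"}}}},"squeeze":{"type":"number"}},"required":["targets"]}

```bash
mkdir -p pics; ls; cat > h.py <<'E'
import numpy as np, cv2
from scipy.spatial.transform import Rotation as R
from plant import robot
def cam(n):
    p,d=robot.read_camera(n); np.savez(f'/tmp/{n}.npz',p=p,d=d); return p,d
def cal(n):
    c=robot.get_calibration(n); o=np.array(c['orientation'],float)
    Rm=o if o.shape==(3,3) else R.from_rotvec(o).as_matrix() if o.size==3 else R.from_quat(o).as_matrix()
    return np.array(c['intrinsics'],float),np.array(c['dist'],float),np.array(c['origin'],float),Rm
def world(n,uv,d):
    K,D,o,Rm=cal(n); uv=np.asarray(uv,float).reshape(-1,1,2)
    x=cv2.undistortPoints(uv,K,D).reshape(-1,2); d=np.asarray(d).reshape(-1,1)
    return o+np.c_[x[:,:1]*d,-x[:,1:]*d,-d]@Rm.T
def onplane(n,uv,z):
    K,D,o,Rm=cal(n); r=world(n,uv,np.ones(np.asarray(uv).reshape(-1,2).shape[0]))-o
    return o+r*((z-o[2])/r[:,2:])
E
python3 - <<'E'
from h import *
for n in('scene','top'):
    print(n,robot.get_calibration(n)); p,d=cam(n); cv2.imwrite(f'pics/{n}0.png',p[...,::-1])
s=robot.read_state();print(s['t'],s['orientation'],s['opening'])
E
```

```text
pics
scene {'intrinsics': array([[534.77959795,   0.        , 275.87641972],
       [  0.        , 534.77959795, 212.58886104],
       [  0.        ,   0.        ,   1.        ]]), 'dist': array([-0.10247804,  0.        ,  0.        ,  0.        ,  0.        ]), 'origin': array([-0.21997064,  0.87673646,  0.57170521]), 'orientation': array([ 0.53308323, -1.31417639, -2.00362846])}
top {'intrinsics': array([[484.47791763,   0.        , 277.66861381],
       [  0.        , 484.47791763, 210.22539552],
       [  0.        ,   0.        ,   1.        ]]), 'dist': array([-0.15455804,  0.        ,  0.        ,  0.        ,  0.        ]), 'origin': array([0.52033773, 0.04912161, 1.33543301]), 'orientation': array([ 0.04592776, -0.06243137, -1.55682142])}
0.1 [-3.06707236e+00 -6.72675245e-01  3.69292910e-04] 0.09286304711396373
```

View pics/top0.png

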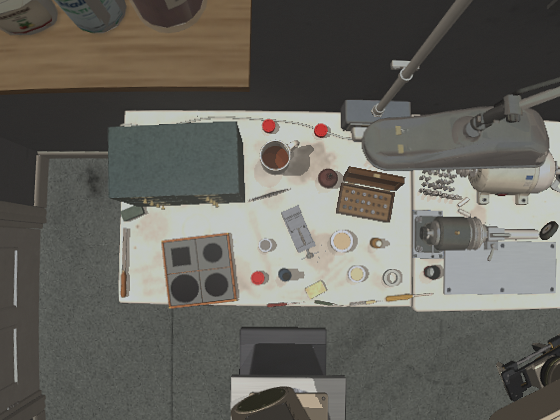

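View pics/scene0.png

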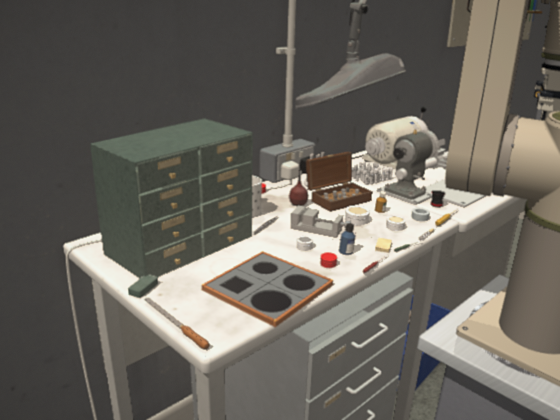

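Candidates in the top view:
- Large tin: (343,241).
- Medium tin: (358,273). The ring at (392,277) could be mistaken for it.
- Small tin: (266,244). The red ones at (258,278), (269,126) and (320,130) are not meant.
- Tall bottle: (286,274), blue. The short ochre one is at (377,243), and the dark flask at (328,177) is unrelated.

I'll check these choices in one close crop.

```bash
python3 - <<'E'
from h import *
z=np.load('/tmp/top.npz');p,d=z['p'],z['d']
c=p[215:315,150:420];cv2.imwrite('pics/c1.png',cv2.resize(c,None,fx=2.9,fy=2.9,interpolation=cv2.INTER_CUBIC)[...,::-1])
for n,uv in dict(L=(343,241),M=(358,273),S=(266,244),B=(286,274),ring=(392,277),sb=(377,243),r=(258,278),vise=(297,228),spg=(316,289),sq=(180,257),a=(213,253),b=(185,289),cc=(215,285),cab=(243,195)).items():
    print(n,world('top',[uv],[d[uv[1],uv[0]]]).round(4))
E
```

```text
L [[ 0.5299 -0.1423  0.0254]]
M [[ 0.4431 -0.1853  0.0179]]
S [[0.5193 0.0663 0.0192]]
B [[0.4419 0.0125 0.0692]]
ring [[ 0.4312 -0.2849 -0.0027]]
sb [[ 0.5252 -0.2298  0.053 ]]
r [[0.4271 0.0866 0.0203]]
vise [[ 0.5634 -0.0167  0.0323]]
spg [[ 0.3981 -0.0717  0.009 ]]
sq [[0.48   0.3024 0.0063]]
a [[0.4926 0.211  0.0099]]
b [[0.3925 0.2869 0.0061]]
cc [[0.4051 0.2046 0.0053]]
cab [[0.647  0.128  0.0679]]
```

View pics/c1.png

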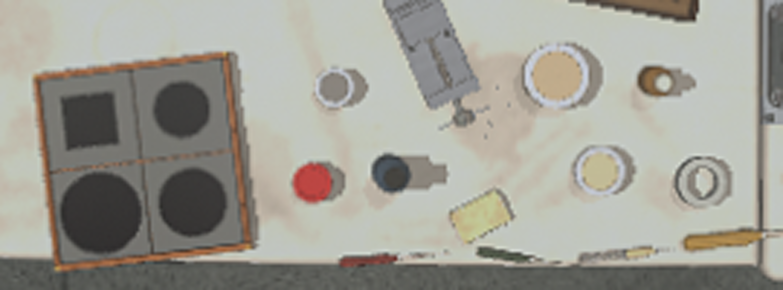

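The crop confirms the choices. In full-image pixels:
- **Tins:** large tin (341,241), medium (357,274), small (266,245). The open ring is at (391,277).
- **Blue tall bottle:** (284,275).
- **Recesses:** square (181,256), small (213,253), large (184,288), medium (216,285).

Next I'll measure these precisely.

```bash
python3 - <<'E'
from h import *
z=np.load('/tmp/top.npz');p,d=z['p'],z['d'];hsv=cv2.cvtColor(p,cv2.COLOR_RGB2HSV)
H,W=d.shape;u,v=np.meshgrid(np.arange(W),np.arange(H))
P=world('top',np.c_[u.ravel(),v.ravel()],d.ravel()).reshape(H,W,3)
def blob(m,uv):
    n,l,s,c=cv2.connectedComponentsWithStats(m.astype(np.uint8));k=l[uv[1],uv[0]]
    return (l==k) if k else None
print('bench z',np.median(P[255:265,300:330,2]))
for n,uv,h,r in(('L',(341,241),.028,.031),('M',(357,274),.022,.0235),('S',(266,245),.020,.0185),('B',(284,275),.07,.0165),('sb',(376,243),.055,.0145),('ring',(391,277),.02,.0235),('red',(258,278),.02,.0185)):
    q=world('top',[uv],[1.3])[0]
    m=(np.hypot(u-uv[0],v-uv[1])<r*500)&(P[...,2]>h*.6)&(d>0)&(P[...,2]<h+.02)
    pts=np.c_[u[m],v[m]].astype(np.float32); c,rr=cv2.minEnclosingCircle(pts)
    w=onplane('top',[c],h)[0]; mp=P[m]; lo=mp.min(0);hi=mp.max(0)
    print(n,m.sum(),'px',np.round(c,1),'r mm',round(rr*1.3/484*1000,1),'circ',w.round(4),'bbox mid',((lo+hi)/2)[:2].round(4),'size',(hi-lo)[:2].round(4),'zmed',np.median(mp[:,2]).round(4))
C=[]
for n,uv in(('square',(181,256)),('small',(213,253)),('large',(184,288)),('medium',(216,285))):
    b=blob((hsv[...,2]<62),uv)
    cc=np.argwhere(b)[:,::-1].mean(0)
    w=onplane('top',[cc],.010)[0]; A=b.sum()*(1.325/484.5)**2; C.append(w)
    print(n,cc.round(1),w.round(4),'eq diam',np.sqrt(4*A/np.pi).round(4))
C=np.array(C);print('mean',C.mean(0).round(4),'yaw',np.degrees(np.arctan2(*(C[0]-C[1])[:2])),np.degrees(np.arctan2(*(C[2]-C[3])[:2])),[np.linalg.norm(C[i]-C[j]).round(4) for i,j in((0,1),(2,3),(0,2),(1,3))])
E
```

```text
bench z -0.0012940976454506314
L 413 px [341.3 241. ] r mm 30.9 circ [ 0.5298 -0.1374  0.028 ] bbox mid [ 0.5299 -0.1373] size [0.0599 0.0598] zmed 0.0256
M 237 px [356.6 273.4] r mm 23.5 circ [ 0.4423 -0.1807  0.022 ] bbox mid [ 0.4419 -0.1812] size [0.0464 0.0473] zmed 0.02
S 142 px [264.5 245. ] r mm 18.2 circ [0.5165 0.0702 0.02  ] bbox mid [0.5165 0.0703] size [0.0327 0.0353] zmed 0.0179
B 95 px [284.6 275.4] r mm 15.8 circ [0.4384 0.0161 0.07  ] bbox mid [0.4377 0.0157] size [0.0268 0.0294] zmed 0.0504
sb 58 px [376.3 242.8] r mm 13.0 circ [ 0.5258 -0.2276  0.055 ] bbox mid [ 0.5266 -0.2337] size [0.0244 0.0229] zmed 0.0445
ring 152 px [391.6 277.4] r mm 23.6 circ [ 0.4316 -0.2781  0.02  ] bbox mid [ 0.431  -0.2793] size [0.0468 0.047 ] zmed 0.0176
red 132 px [257.  277.5] r mm 17.5 circ [0.4284 0.0894 0.02  ] bbox mid [0.427  0.0894] size [0.0326 0.0327] zmed 0.018<stdin>:18: RuntimeWarning: Mean of empty slice.
Traceback (most recent call last):
  File "h.py", line 15, in onplane
    K,D,o,Rm=cal(n); r=world(n,uv,np.ones(np.asarray(uv).reshape(-1,2).shape[0]))-o
                       ~~~~~^^^^^^^^^^^^^^^^^^^^^^^^^^^^^^^^^^^^^^^^^^^^^^^^^^^^^
  File "h.py", line 12, in world
    x=cv2.undistortPoints(uv,K,D).reshape(-1,2); d=np.asarray(d).reshape(-1,1)
      ~~~~~~~~~~~~~~~~~~~^^^^^^^^
cv2.error: OpenCV(4.12.0) /io/opencv/modules/calib3d/src/undistort.dispatch.cpp:347: error: (-215:Assertion failed) CV_IS_MAT(_src) && CV_IS_MAT(_dst) && (_src->rows == 1 || _src->cols == 1) && (_dst->rows == 1 || _dst->cols == 1) && _src->cols + _src->rows - 1 == _dst->rows + _dst->cols - 1 && (CV_MAT_TYPE(_src->type) == CV_32FC2 || CV_MAT_TYPE(_src->type) == CV_64FC2) && (CV_MAT_TYPE(_dst->type) == CV_32FC2 || CV_MAT_TYPE(_dst->type) == CV_64FC2) in function 'cvUndistortPointsInternal'
```

```bash
python3 - <<'E'
from h import *
z=np.load('/tmp/top.npz');p,d=z['p'],z['d'];g=cv2.cvtColor(p,cv2.COLOR_RGB2GRAY)
print(g[256,163:238],)
sub=g[236:305,166:236];t,_=cv2.threshold(sub,0,255,cv2.THRESH_OTSU);print('otsu',t)
C=[]
for n,uv,t in(('square',(181,256),74),('small',(213,253),74),('large',(184,288),74),('medium',(216,285),74)):
    t=(float(g[uv[1],uv[0]])+float(g[270,218 if 0 else 199]))/2 if 0 else (float(np.median(g[uv[1]-3:uv[1]+4,uv[0]-3:uv[0]+4]))+float(np.percentile(g[uv[1]-14:uv[1]+15,uv[0]-14:uv[0]+15],90)))/2
    k,l,s,c=cv2.connectedComponentsWithStats((g<t).astype(np.uint8),connectivity=4);b=l==l[uv[1],uv[0]]
    cc=np.argwhere(b)[:,::-1].mean(0); w=onplane('top',[cc],.010)[0];C.append(w)
    print(n,t,cc.round(1),w.round(4),'eq diam',np.sqrt(4*b.sum()*(1.325/484.5)**2/np.pi).round(4))
C=np.array(C);print('mean',C.mean(0).round(4),[np.degrees(np.arctan2(*(C[i]-C[j])[:2])).round(2) for i,j in((0,1),(2,3))],[np.linalg.norm(C[i]-C[j]).round(4) for i,j in((0,1),(2,3),(0,2),(1,3))])
# bottle slices, scene camera
z=np.load('/tmp/scene.npz');p,d=z['p'],z['d'];H,W=d.shape;u,v=np.meshgrid(np.arange(W),np.arange(H))
P=world('scene',np.c_[u.ravel(),v.ravel()],d.ravel()).reshape(H,W,3)
K,D,o,Rm=cal('scene'); 
m0=(np.hypot(P[...,0]-.438,P[...,1]-.0157)<.03)
for a in np.arange(.005,.07,.008):
    m=m0&(abs(P[...,2]-a)<.004);q=P[m]
    if len(q)<4: continue
    f=o[:2]-np.array([.438,.0157]);f/=np.linalg.norm(f);s=np.array([-f[1],f[0]]);e=q[:,:2]@s
    print(a.round(3),len(q),'side mid',((e.max()+e.min())/2).round(4),'w',np.ptp(e).round(4),'front',(q[:,:2]@f).max().round(4))
print('dir',f,s,'top est',np.array([.438,.0157])@np.c_[s,f])
E
```

```text
[124  90  98 117 120 119 120 122 104  71  60  60  62  61  61  60  60  60
  60  60  60  61  60  61  60  59  67  99 121 119 119 119 120 106  92 121
 119 119 119 116  97  65  59  61  61  61  61  60  61  61  61  61  62  62
  61  62  61  60  76 111 121 121 120 120 121 102 124 118  90 119 125 182
 195 193 192]
otsu 90.0
square 90.0 [180.5 256.2] [0.4823 0.3002 0.01  ] eq diam 0.0558
small 91.5 [212.1 252.4] [0.4942 0.2133 0.01  ] eq diam 0.0533
large 84.5 [184.3 288.1] [0.3952 0.2883 0.01  ] eq diam 0.0771
medium 86.5 [215.9 284.3] [0.4073 0.2015 0.01  ] eq diam 0.0645
mean [0.4448 0.2508 0.01  ] [np.float64(-7.76), np.float64(-7.94)] [np.float64(0.0877), np.float64(0.0876), np.float64(0.0879), np.float64(0.0876)]
0.005 96 side mid -0.3591 w 0.0567 front -0.2247
0.013 42 side mid -0.3542 w 0.0314 front -0.232
0.021 51 side mid -0.3547 w 0.032 front -0.2326
0.029 45 side mid -0.3533 w 0.0314 front -0.2329
0.037 55 side mid -0.3539 w 0.0317 front -0.2333
0.045 62 side mid -0.3534 w 0.0295 front -0.2325
0.053 36 side mid -0.3526 w 0.0221 front -0.2366
0.061 30 side mid -0.3516 w 0.0184 front -0.241
0.069 38 side mid -0.3509 w 0.0161 front -0.2395
dir [-0.60717697  0.79456663] [-0.79456663 -0.60717697] top est [-0.35755286 -0.25346882]
```

Emit:
arm_command(
  targets=[
    {"x": 0.382, "y": 0.728, "z": -0.206, "rz": 0.57, "claw": 70},
    {"x": 0.382, "y": 0.728, "z": -0.206, "rz": 0.57, "claw": 70},
    {"x": 0.382, "y": 0.728, "z": -0.206, "rz": 0.57, "claw": 70},
    {"x": 0.382, "y": 0.728, "z": -0.206, "rz": 0.57, "claw": 70},
    {"x": 0.382, "y": 0.728, "z": -0.206, "rz": 0.57, "claw": 70},
    {"x": 0.382, "y": 0.728, "z": -0.206, "rz": 0.57, "claw": 70},
    {"x": 0.382, "y": 0.728, "z": -0.206, "rz": 0.57, "claw": 70},
    {"x": 0.382, "y": 0.728, "z": -0.206, "rz": 0.57, "claw": 70},
    {"x": 0.382, "y": 0.728, "z": -0.206, "rz": 0.57, "claw": 70},
    {"x": 0.382, "y": 0.728, "z": -0.206, "rz": 0.57, "claw": 70},
  ],
  squeeze=15,
)

```text
schema error: expected keys x, y, z, rx, ry, rz, claw
```

All seven keys are required, so I'll add rx and ry.

Emit:
arm_command(
  targets=[
    {"x": 0.382, "y": 0.728, "z": -0.206, "rx": 0, "ry": 0, "rz": 0.57, "claw": 70},
    {"x": 0.382, "y": 0.728, "z": -0.206, "rx": 0, "ry": 0, "rz": 0.57, "claw": 70},
    {"x": 0.382, "y": 0.728, "z": -0.206, "rx": 0, "ry": 0, "rz": 0.57, "claw": 70},
    {"x": 0.382, "y": 0.728, "z": -0.206, "rx": 0, "ry": 0, "rz": 0.57, "claw": 70},
    {"x": 0.382, "y": 0.728, "z": -0.206, "rx": 0, "ry": 0, "rz": 0.57, "claw": 70},
    {"x": 0.382, "y": 0.728, "z": -0.206, "rx": 0, "ry": 0, "rz": 0.57, "claw": 70},
    {"x": 0.382, "y": 0.728, "z": -0.206, "rx": 0, "ry": 0, "rz": 0.57, "claw": 70},
    {"x": 0.382, "y": 0.728, "z": -0.206, "rx": 0, "ry": 0, "rz": 0.57, "claw": 70},
    {"x": 0.382, "y": 0.728, "z": -0.206, "rx": 0, "ry": 0, "rz": 0.57, "claw": 70},
    {"x": 0.382, "y": 0.728, "z": -0.206, "rx": 0, "ry": 0, "rz": 0.57, "claw": 70},
  ],
  squeeze=15,
)

```text
t: 0.93
tool_pos: [0.4391, -0.185, 0.1307]
orientation: [-2.211, -2.231, 0.0]
force: [0.3, -1.6, 0.2]
opening: 0.0678
gripper_force: 0.0
```

Emit:
arm_command(
  targets=[
    {"x": 0, "y": 0, "z": 0, "rx": 0, "ry": 0, "rz": 0, "claw": 70},
    {"x": 0, "y": 0, "z": 0, "rx": 0, "ry": 0, "rz": 0, "claw": 70},
  ],
)

```text
t: 1.1
tool_pos: [0.4389, -0.1847, 0.1303]
orientation: [-2.214, -2.226, 0.001]
force: [-0.6, -0.5, -0.2]
opening: 0.0675
gripper_force: 0.0
```

Emit:
arm_command(
  targets=[
    {"x": 0.006, "y": 0.007, "z": -0.08, "rx": 0, "ry": 0, "rz": 0, "claw": 70},
    {"x": 0.006, "y": 0.007, "z": -0.15, "rx": 0, "ry": 0, "rz": 0, "claw": 70},
    {"x": 0.006, "y": 0.007, "z": -0.195, "rx": 0, "ry": 0, "rz": 0, "claw": 70},
    {"x": 0.006, "y": 0.007, "z": -0.215, "rx": 0, "ry": 0, "rz": 0, "claw": 70},
    {"x": 0.006, "y": 0.007, "z": -0.215, "rx": 0, "ry": 0, "rz": 0, "claw": 70},
    {"x": 0.006, "y": 0.007, "z": -0.215, "rx": 0, "ry": 0, "rz": 0, "claw": 150},
    {"x": 0.006, "y": 0.007, "z": -0.215, "rx": 0, "ry": 0, "rz": 0, "claw": 150},
    {"x": 0.006, "y": 0.007, "z": -0.215, "rx": 0, "ry": 0, "rz": 0, "claw": 150},
    {"x": 0.006, "y": 0.007, "z": -0.215, "rx": 0, "ry": 0, "rz": 0, "claw": 150},
    {"x": 0.006, "y": 0.007, "z": -0.215, "rx": 0, "ry": 0, "rz": 0, "claw": 150},
  ],
  squeeze=15,
)

```text
t: 1.93
tool_pos: [0.4432, -0.1845, 0.0257]
orientation: [2.218, 2.22, 0.001]
force: [-1.6, -0.9, 7.1]
opening: 0.0457
gripper_force: 15.0
```

```bash
python3 - <<'E'
from h import *
p,d=cam('scene');s=robot.read_state();print(s['tool_pos'],s['orientation'],s['opening'],s['force'])
c=p[150:300,300:480];cv2.imwrite('pics/g1.png',cv2.resize(c,None,fx=4,fy=4,interpolation=cv2.INTER_CUBIC)[...,::-1])
E
```

```text
[ 0.44321085 -0.18446593  0.02566477] [2.21794192e+00 2.22041662e+00 8.14872647e-04] 0.045927892129726575 [-1.17688533 -0.86503305  6.66494718]
```

View pics/g1.png

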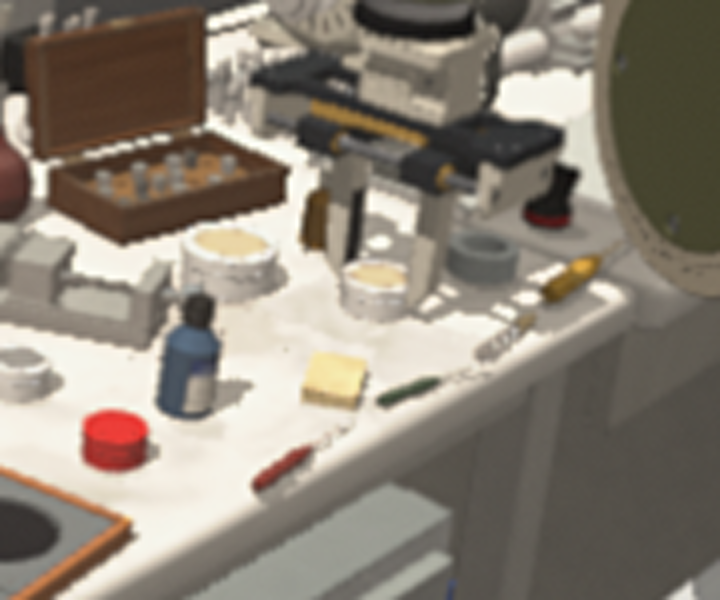

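Medium tin at crop (375,290) is between the fingers. The blue bottle (188,355), the red tin and the ring (480,255) have not been disturbed. Lifting.

Emit:
arm_command(
  targets=[
    {"x": 0, "y": 0, "z": 0.06, "rx": 0, "ry": 0, "rz": 0, "claw": 150},
    {"x": 0, "y": 0, "z": 0.12, "rx": 0, "ry": 0, "rz": 0, "claw": 150},
    {"x": 0, "y": 0, "z": 0.18, "rx": 0, "ry": 0, "rz": 0, "claw": 150},
    {"x": 0, "y": 0, "z": 0.22, "rx": 0, "ry": 0, "rz": 0, "claw": 150},
    {"x": 0, "y": 0, "z": 0.22, "rx": 0, "ry": 0, "rz": 0, "claw": 150},
  ],
  squeeze=20,
)

```text
t: 2.4
tool_pos: [0.4451, -0.1851, 0.1399]
orientation: [2.214, 2.216, 0.004]
force: [1.5, -0.4, 0.0]
opening: 0.0453
gripper_force: 20.0
```

Emit:
arm_command(
  targets=[
    {"x": -0.074, "y": 0.766, "z": 0, "rx": 0, "ry": 0, "rz": 0, "claw": 150},
    {"x": -0.074, "y": 0.766, "z": 0, "rx": 0, "ry": 0, "rz": 0, "claw": 150},
    {"x": -0.074, "y": 0.766, "z": 0, "rx": 0, "ry": 0, "rz": 0, "claw": 150},
    {"x": -0.074, "y": 0.766, "z": 0, "rx": 0, "ry": 0, "rz": 0, "claw": 150},
    {"x": -0.074, "y": 0.766, "z": 0, "rx": 0, "ry": 0, "rz": 0, "claw": 150},
    {"x": -0.074, "y": 0.766, "z": 0, "rx": 0, "ry": 0, "rz": 0, "claw": 150},
    {"x": -0.074, "y": 0.766, "z": 0, "rx": 0, "ry": 0, "rz": 0, "claw": 150},
    {"x": -0.074, "y": 0.766, "z": 0, "rx": 0, "ry": 0, "rz": 0, "claw": 150},
    {"x": -0.074, "y": 0.766, "z": 0, "rx": 0, "ry": 0, "rz": 0, "claw": 150},
    {"x": -0.074, "y": 0.766, "z": 0, "rx": 0, "ry": 0, "rz": 0, "claw": 150},
  ],
  squeeze=20,
)

```text
t: 3.23
tool_pos: [0.4035, 0.2044, 0.1336]
orientation: [-2.215, -2.226, -0.002]
force: [0.4, 0.4, -1.4]
opening: 0.0456
gripper_force: 20.0
```

Emit:
arm_command(
  targets=[
    {"x": 0, "y": 0, "z": 0, "rx": 0, "ry": 0, "rz": 0, "claw": 150},
    {"x": 0, "y": 0, "z": 0, "rx": 0, "ry": 0, "rz": 0, "claw": 150},
  ],
)

```text
t: 3.4
tool_pos: [0.4044, 0.1994, 0.1333]
orientation: [2.218, 2.225, -0.002]
force: [0.2, -0.7, -0.5]
opening: 0.0453
gripper_force: 20.0
```

Emit:
arm_command(
  targets=[
    {"x": 0.007, "y": -0.003, "z": -0.08, "rx": 0, "ry": 0, "rz": 0, "claw": 150},
    {"x": 0.007, "y": -0.003, "z": -0.14, "rx": 0, "ry": 0, "rz": 0, "claw": 150},
    {"x": 0.007, "y": -0.003, "z": -0.17, "rx": 0, "ry": 0, "rz": 0, "claw": 150},
    {"x": 0.007, "y": -0.003, "z": -0.17, "rx": 0, "ry": 0, "rz": 0, "claw": 150},
    {"x": 0.007, "y": -0.003, "z": -0.17, "rx": 0, "ry": 0, "rz": 0, "claw": 150},
  ],
)

```text
t: 3.82
tool_pos: [0.4079, 0.1961, 0.0481]
orientation: [-2.222, -2.22, 0.004]
force: [0.5, 0.3, -0.4]
opening: 0.0453
gripper_force: 20.0
```

```bash
python3 - <<'E'
from h import *
p,d=cam('scene')
for i in range(2):
    s=robot.read_state();print(s['t'],s['tool_pos'].round(4) if hasattr(s['tool_pos'],'round') else s['tool_pos'],s['q'])
H,W=d.shape;u,v=np.meshgrid(np.arange(W),np.arange(H))
P=world('scene',np.c_[u.ravel(),v.ravel()],d.ravel()).reshape(H,W,3)
m=(np.hypot(P[...,0]-.4073,P[...,1]-.2015)<.035)&(P[...,2]>.02)&(P[...,2]<.06)&(p.min(-1)>110)
q=P[m];print(m.sum(),q.min(0).round(4),q.max(0).round(4))
c=p[210:330,190:350];cv2.imwrite('pics/g2.png',cv2.resize(c,None,fx=4,fy=4,interpolation=cv2.INTER_CUBIC)[...,::-1])
E
```

```text
3.8667 [0.4091 0.1968 0.0495] [ 3.35620621e-01 -9.36728692e-02  2.06520614e+00 -2.25365446e-04
  1.16988096e+00  3.36562469e-01]
3.8667 [0.4091 0.1968 0.0495] [ 3.35620621e-01 -9.36728692e-02  2.06520614e+00 -2.25365446e-04
  1.16988096e+00  3.36562469e-01]
449 [0.3724 0.1768 0.0228] [0.4421 0.225  0.0598]
```

View pics/g2.png

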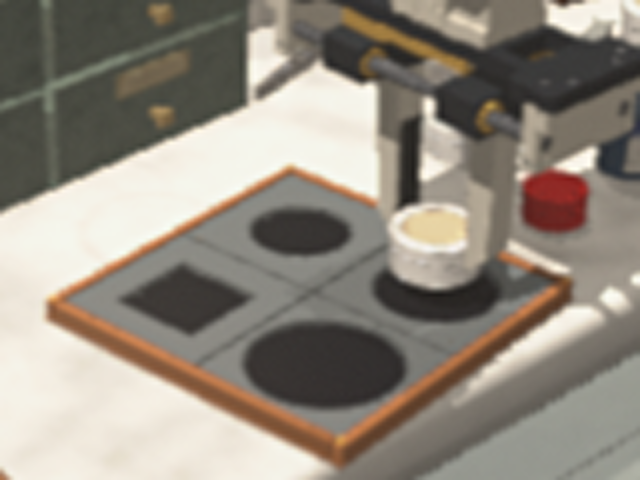

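The medium tin, at crop (432,240), hangs over the medium recess and its measured front edge puts it in the middle. Lowering.

Emit:
arm_command(
  targets=[
    {"x": 0, "y": 0, "z": -0.02, "rx": 0, "ry": 0, "rz": 0, "claw": 150},
    {"x": 0, "y": 0, "z": -0.033, "rx": 0, "ry": 0, "rz": 0, "claw": 150},
    {"x": 0, "y": 0, "z": -0.033, "rx": 0, "ry": 0, "rz": 0, "claw": 150},
    {"x": 0, "y": 0, "z": -0.033, "rx": 0, "ry": 0, "rz": 0, "claw": 150},
  ],
)

```text
t: 4.2
tool_pos: [0.4085, 0.1979, 0.0325]
orientation: [2.22, 2.223, -0.0]
force: [-0.7, 0.8, -0.5]
opening: 0.0455
gripper_force: 20.0
```

Emit:
arm_command(
  targets=[
    {"x": 0, "y": 0, "z": -0.001, "rx": 0, "ry": 0, "rz": 0, "claw": 100},
    {"x": 0, "y": 0, "z": -0.001, "rx": 0, "ry": 0, "rz": 0, "claw": 100},
    {"x": 0, "y": 0, "z": -0.001, "rx": 0, "ry": 0, "rz": 0, "claw": 100},
    {"x": 0, "y": 0, "z": 0.04, "rx": 0, "ry": 0, "rz": 0, "claw": 100},
    {"x": 0, "y": 0, "z": 0.12, "rx": 0, "ry": 0, "rz": 0, "claw": 100},
    {"x": 0, "y": 0, "z": 0.19, "rx": 0, "ry": 0, "rz": 0, "claw": 100},
    {"x": 0.216, "y": -0.256, "z": 0.19, "rx": 0, "ry": 0, "rz": 0, "claw": 100},
    {"x": 0.216, "y": -0.256, "z": 0.19, "rx": 0, "ry": 0, "rz": 0, "claw": 100},
    {"x": 0.216, "y": -0.256, "z": 0.19, "rx": 0, "ry": 0, "rz": 0, "claw": 100},
    {"x": 0.216, "y": -0.256, "z": 0.19, "rx": 0, "ry": 0, "rz": 0, "claw": 100},
  ],
)

```text
t: 5.03
tool_pos: [0.5172, 0.0693, 0.1281]
orientation: [2.218, 2.223, 0.002]
force: [1.2, 0.9, 0.1]
opening: 0.0564
gripper_force: 0.0
```

Emit:
arm_command(
  targets=[
    {"x": 0, "y": 0, "z": 0, "rx": 0, "ry": 0, "rz": 0, "claw": 100},
    {"x": 0, "y": 0, "z": 0, "rx": 0, "ry": 0, "rz": 0, "claw": 100},
  ],
)

```text
t: 5.2
tool_pos: [0.5167, 0.0689, 0.1273]
orientation: [-2.224, -2.219, 0.0]
force: [-0.6, -0.1, -0.4]
opening: 0.0563
gripper_force: 0.0
```

Emit:
arm_command(
  targets=[
    {"x": 0, "y": 0.002, "z": -0.08, "rx": 0, "ry": 0, "rz": 0, "claw": 100},
    {"x": 0, "y": 0.002, "z": -0.15, "rx": 0, "ry": 0, "rz": 0, "claw": 100},
    {"x": 0, "y": 0.002, "z": -0.195, "rx": 0, "ry": 0, "rz": 0, "claw": 100},
    {"x": 0, "y": 0.002, "z": -0.208, "rx": 0, "ry": 0, "rz": 0, "claw": 100},
    {"x": 0, "y": 0.002, "z": -0.208, "rx": 0, "ry": 0, "rz": 0, "claw": 100},
    {"x": 0, "y": 0.002, "z": -0.208, "rx": 0, "ry": 0, "rz": 0, "claw": 180},
    {"x": 0, "y": 0.002, "z": -0.208, "rx": 0, "ry": 0, "rz": 0, "claw": 180},
    {"x": 0, "y": 0.002, "z": -0.208, "rx": 0, "ry": 0, "rz": 0, "claw": 180},
    {"x": 0, "y": 0.002, "z": -0.208, "rx": 0, "ry": 0, "rz": 0, "claw": 180},
    {"x": 0, "y": 0.002, "z": -0.208, "rx": 0, "ry": 0, "rz": 0, "claw": 180},
  ],
  squeeze=15,
)

```text
t: 6.03
tool_pos: [0.5174, 0.0718, 0.0253]
orientation: [2.219, 2.221, 0.004]
force: [-1.2, 0.5, 7.5]
opening: 0.0357
gripper_force: 15.0
```

Emit:
arm_command(
  targets=[
    {"x": 0, "y": 0, "z": 0.06, "rx": 0, "ry": 0, "rz": 0, "claw": 180},
    {"x": 0, "y": 0, "z": 0.12, "rx": 0, "ry": 0, "rz": 0, "claw": 180},
    {"x": 0, "y": 0, "z": 0.16, "rx": 0, "ry": 0, "rz": 0, "claw": 180},
    {"x": -0.02, "y": 0.08, "z": 0.16, "rx": 0, "ry": 0, "rz": 0, "claw": 180},
    {"x": -0.044, "y": 0.15, "z": 0.16, "rx": 0, "ry": 0, "rz": 0, "claw": 180},
    {"x": -0.044, "y": 0.22, "z": 0.16, "rx": 0, "ry": 0, "rz": 0, "claw": 180},
    {"x": -0.044, "y": 0.286, "z": 0.16, "rx": 0, "ry": 0, "rz": 0, "claw": 180},
    {"x": -0.044, "y": 0.286, "z": 0.16, "rx": 0, "ry": 0, "rz": 0, "claw": 180},
    {"x": -0.044, "y": 0.286, "z": 0.16, "rx": 0, "ry": 0, "rz": 0, "claw": 180},
  ],
  squeeze=20,
)

```text
t: 6.78
tool_pos: [0.4939, 0.2163, 0.1041]
orientation: [2.217, 2.226, 0.002]
force: [-0.3, 0.0, -0.3]
opening: 0.0359
gripper_force: 20.0
```

Emit:
arm_command(
  targets=[
    {"x": 0, "y": 0, "z": 0, "rx": 0, "ry": 0, "rz": 0, "claw": 180},
  ],
)

```text
t: 6.87
tool_pos: [0.494, 0.2145, 0.1036]
orientation: [2.219, 2.223, 0.0]
force: [-0.4, -0.5, -0.0]
opening: 0.0357
gripper_force: 20.0
```

Emit:
arm_command(
  targets=[
    {"x": 0.002, "y": 0, "z": -0.07, "rx": 0, "ry": 0, "rz": 0, "claw": 180},
    {"x": 0.002, "y": 0, "z": -0.11, "rx": 0, "ry": 0, "rz": 0, "claw": 180},
    {"x": 0.002, "y": 0, "z": -0.13, "rx": 0, "ry": 0, "rz": 0, "claw": 180},
    {"x": 0.002, "y": 0, "z": -0.142, "rx": 0, "ry": 0, "rz": 0, "claw": 180},
    {"x": 0.002, "y": 0, "z": -0.142, "rx": 0, "ry": 0, "rz": 0, "claw": 180},
    {"x": 0.002, "y": 0, "z": -0.142, "rx": 0, "ry": 0, "rz": 0, "claw": 180},
  ],
)

```text
t: 7.37
tool_pos: [0.4955, 0.214, 0.033]
orientation: [2.221, 2.221, 0.001]
force: [0.1, -0.3, 1.5]
opening: 0.0354
gripper_force: 20.0
```

Emit:
arm_command(
  targets=[
    {"x": 0, "y": 0, "z": 0, "rx": 0, "ry": 0, "rz": 0, "claw": 118},
    {"x": 0, "y": 0, "z": 0, "rx": 0, "ry": 0, "rz": 0, "claw": 118},
    {"x": 0, "y": 0, "z": 0, "rx": 0, "ry": 0, "rz": 0, "claw": 118},
    {"x": 0, "y": 0, "z": 0.04, "rx": 0, "ry": 0, "rz": 0, "claw": 118},
    {"x": 0, "y": 0, "z": 0.12, "rx": 0, "ry": 0, "rz": 0, "claw": 118},
    {"x": 0, "y": 0, "z": 0.194, "rx": 0, "ry": 0, "rz": 0, "claw": 118},
    {"x": 0.01, "y": -0.08, "z": 0.194, "rx": 0, "ry": 0, "rz": 0, "claw": 36},
    {"x": 0.02, "y": -0.16, "z": 0.194, "rx": 0, "ry": 0, "rz": 0, "claw": 36},
    {"x": 0.03, "y": -0.24, "z": 0.194, "rx": 0, "ry": 0, "rz": 0, "claw": 36},
    {"x": 0.04, "y": -0.32, "z": 0.194, "rx": 0, "ry": 0, "rz": 0, "claw": 36},
  ],
)

```text
t: 8.2
tool_pos: [0.5153, 0.0532, 0.1304]
orientation: [2.218, 2.223, 0.002]
force: [1.8, 0.6, -0.6]
opening: 0.072
gripper_force: 0.0
```

Emit:
arm_command(
  targets=[
    {"x": 0.01, "y": -0.08, "z": 0, "rx": 0, "ry": 0, "rz": 0, "claw": 36},
    {"x": 0.02, "y": -0.16, "z": 0, "rx": 0, "ry": 0, "rz": 0, "claw": 36},
    {"x": 0.03, "y": -0.24, "z": 0, "rx": 0, "ry": 0, "rz": 0, "claw": 36},
    {"x": 0.03, "y": -0.32, "z": 0, "rx": 0, "ry": 0, "rz": 0, "claw": 36},
    {"x": 0.03, "y": -0.382, "z": 0, "rx": 0, "ry": 0, "rz": 0, "claw": 36},
    {"x": 0.03, "y": -0.382, "z": 0, "rx": 0, "ry": 0, "rz": 0, "claw": 36},
    {"x": 0.03, "y": -0.382, "z": 0, "rx": 0, "ry": 0, "rz": 0, "claw": 36},
    {"x": 0.03, "y": -0.382, "z": 0, "rx": 0, "ry": 0, "rz": 0, "claw": 36},
  ],
)

```text
t: 8.87
tool_pos: [0.5299, -0.136, 0.1295]
orientation: [-2.221, -2.222, -0.001]
force: [0.1, 0.6, -0.2]
opening: 0.0797
gripper_force: 0.0
```

```bash
python3 - <<'E'
from h import *
p,d=cam('top');cv2.imwrite('pics/t2.png',cv2.resize(p[150:320,140:420],None,fx=2.8,fy=2.8,interpolation=cv2.INTER_CUBIC)[...,::-1])
E
```

```text
(no output)
```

View pics/t2.png

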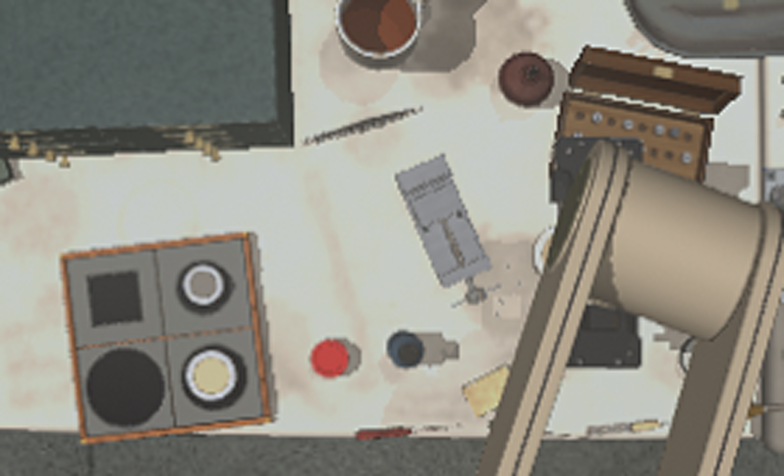

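Medium tin at crop (212,377) and small tin at (204,285) both sit centred in their recesses. Now for the large tin.

Emit:
arm_command(
  targets=[
    {"x": 0, "y": -0.003, "z": -0.08, "rx": 0, "ry": 0, "rz": 0, "claw": 36},
    {"x": 0, "y": -0.003, "z": -0.15, "rx": 0, "ry": 0, "rz": 0, "claw": 36},
    {"x": 0, "y": -0.003, "z": -0.195, "rx": 0, "ry": 0, "rz": 0, "claw": 36},
    {"x": 0, "y": -0.003, "z": -0.211, "rx": 0, "ry": 0, "rz": 0, "claw": 36},
    {"x": 0, "y": -0.003, "z": -0.211, "rx": 0, "ry": 0, "rz": 0, "claw": 36},
    {"x": 0, "y": -0.003, "z": -0.211, "rx": 0, "ry": 0, "rz": 0, "claw": 110},
    {"x": 0, "y": -0.003, "z": -0.211, "rx": 0, "ry": 0, "rz": 0, "claw": 110},
    {"x": 0, "y": -0.003, "z": -0.211, "rx": 0, "ry": 0, "rz": 0, "claw": 110},
    {"x": 0, "y": -0.003, "z": -0.211, "rx": 0, "ry": 0, "rz": 0, "claw": 110},
    {"x": 0, "y": -0.003, "z": -0.211, "rx": 0, "ry": 0, "rz": 0, "claw": 110},
  ],
  squeeze=20,
)

```text
t: 9.75
tool_pos: [0.5315, -0.1383, 0.026]
orientation: [2.218, 2.22, 0.003]
force: [-1.7, 1.0, 6.5]
opening: 0.0605
gripper_force: 20.0
```

Emit:
arm_command(
  targets=[
    {"x": 0, "y": 0, "z": 0.05, "rx": 0, "ry": 0, "rz": 0, "claw": 110},
    {"x": 0, "y": 0, "z": 0.11, "rx": 0, "ry": 0, "rz": 0, "claw": 110},
    {"x": 0, "y": 0, "z": 0.17, "rx": 0, "ry": 0, "rz": 0, "claw": 110},
    {"x": 0, "y": 0, "z": 0.22, "rx": 0, "ry": 0, "rz": 0, "claw": 110},
    {"x": 0, "y": 0, "z": 0.22, "rx": 0, "ry": 0, "rz": 0, "claw": 110},
  ],
  squeeze=30,
)

```text
t: 10.17
tool_pos: [0.5337, -0.1394, 0.1413]
orientation: [2.214, 2.215, 0.007]
force: [0.6, 0.1, 0.3]
opening: 0.0602
gripper_force: 30.0
```

Emit:
arm_command(
  targets=[
    {"x": -0.026, "y": 0.08, "z": 0, "rx": 0, "ry": 0, "rz": 0, "claw": 110},
    {"x": -0.052, "y": 0.16, "z": 0, "rx": 0, "ry": 0, "rz": 0, "claw": 110},
    {"x": -0.078, "y": 0.24, "z": 0, "rx": 0, "ry": 0, "rz": 0, "claw": 110},
    {"x": -0.104, "y": 0.32, "z": 0, "rx": 0, "ry": 0, "rz": 0, "claw": 110},
    {"x": -0.13, "y": 0.4, "z": 0, "rx": 0, "ry": 0, "rz": 0, "claw": 110},
    {"x": -0.156, "y": 0.48, "z": 0, "rx": 0, "ry": 0, "rz": 0, "claw": 110},
    {"x": -0.182, "y": 0.56, "z": 0, "rx": 0, "ry": 0, "rz": 0, "claw": 110},
    {"x": -0.208, "y": 0.64, "z": 0, "rx": 0, "ry": 0, "rz": 0, "claw": 110},
    {"x": -0.234, "y": 0.72, "z": 0, "rx": 0, "ry": 0, "rz": 0, "claw": 110},
    {"x": -0.26, "y": 0.79, "z": 0, "rx": 0, "ry": 0, "rz": 0, "claw": 110},
  ],
)

```text
t: 11.0
tool_pos: [0.3991, 0.259, 0.1342]
orientation: [2.22, 2.222, 0.002]
force: [0.7, 0.4, -0.8]
opening: 0.0601
gripper_force: 30.0
```

Emit:
arm_command(
  targets=[
    {"x": -0.018, "y": 0.062, "z": 0, "rx": 0, "ry": 0, "rz": 0, "claw": 110},
    {"x": -0.018, "y": 0.062, "z": -0.08, "rx": 0, "ry": 0, "rz": 0, "claw": 110},
    {"x": -0.018, "y": 0.062, "z": -0.14, "rx": 0, "ry": 0, "rz": 0, "claw": 110},
    {"x": -0.018, "y": 0.062, "z": -0.17, "rx": 0, "ry": 0, "rz": 0, "claw": 110},
    {"x": -0.018, "y": 0.062, "z": -0.17, "rx": 0, "ry": 0, "rz": 0, "claw": 110},
    {"x": -0.018, "y": 0.062, "z": -0.17, "rx": 0, "ry": 0, "rz": 0, "claw": 110},
  ],
)

```text
t: 11.5
tool_pos: [0.3901, 0.2876, 0.0482]
orientation: [-2.22, -2.222, 0.003]
force: [0.3, -0.3, -0.2]
opening: 0.0602
gripper_force: 30.0
```

Emit:
arm_command(
  targets=[
    {"x": 0.01, "y": 0, "z": 0, "rx": 0, "ry": 0, "rz": 0, "claw": 110},
    {"x": 0.01, "y": 0, "z": -0.02, "rx": 0, "ry": 0, "rz": 0, "claw": 110},
    {"x": 0.01, "y": 0, "z": -0.029, "rx": 0, "ry": 0, "rz": 0, "claw": 110},
    {"x": 0.01, "y": 0, "z": -0.029, "rx": 0, "ry": 0, "rz": 0, "claw": 110},
    {"x": 0.01, "y": 0, "z": -0.029, "rx": 0, "ry": 0, "rz": 0, "claw": 110},
  ],
)

```text
t: 11.92
tool_pos: [0.3958, 0.2879, 0.0342]
orientation: [-2.221, -2.222, 0.001]
force: [0.4, 0.2, -0.8]
opening: 0.0601
gripper_force: 30.0
```

Emit:
arm_command(
  targets=[
    {"x": 0, "y": 0, "z": -0.002, "rx": 0, "ry": 0, "rz": 0, "claw": 110},
    {"x": 0, "y": 0, "z": -0.002, "rx": 0, "ry": 0, "rz": 0, "claw": 55},
    {"x": 0, "y": 0, "z": -0.002, "rx": 0, "ry": 0, "rz": 0, "claw": 55},
    {"x": 0, "y": 0, "z": -0.002, "rx": 0, "ry": 0, "rz": 0, "claw": 55},
    {"x": 0, "y": 0, "z": 0.04, "rx": 0, "ry": 0, "rz": 0, "claw": 55},
    {"x": 0, "y": 0, "z": 0.12, "rx": 0, "ry": 0, "rz": 0, "claw": 55},
    {"x": 0, "y": 0, "z": 0.2, "rx": 0, "ry": 0, "rz": 0, "claw": 55},
    {"x": 0, "y": 0, "z": 0.24, "rx": 0, "ry": 0, "rz": 0, "claw": 55},
    {"x": 0.01, "y": -0.08, "z": 0.24, "rx": 0, "ry": 0, "rz": 0, "claw": 80},
    {"x": 0.02, "y": -0.16, "z": 0.24, "rx": 0, "ry": 0, "rz": 0, "claw": 80},
  ],
)

```text
t: 12.75
tool_pos: [0.4072, 0.2092, 0.1572]
orientation: [2.214, 2.226, 0.008]
force: [0.8, -0.7, -1.0]
opening: 0.0654
gripper_force: 0.0
```

Emit:
arm_command(
  targets=[
    {"x": 0.01, "y": -0.08, "z": 0, "rx": 0, "ry": 0, "rz": 0, "claw": 80},
    {"x": 0.03, "y": -0.16, "z": 0, "rx": 0, "ry": 0, "rz": 0, "claw": 80},
    {"x": 0.05, "y": -0.24, "z": 0, "rx": 0, "ry": 0, "rz": 0, "claw": 80},
    {"x": 0.06, "y": -0.32, "z": 0, "rx": 0, "ry": 0, "rz": 0, "claw": 80},
    {"x": 0.06, "y": -0.383, "z": 0, "rx": 0, "ry": 0, "rz": 0, "claw": 80},
    {"x": 0.06, "y": -0.383, "z": 0, "rx": 0, "ry": 0, "rz": 0, "claw": 80},
    {"x": 0.06, "y": -0.383, "z": 0, "rx": 0, "ry": 0, "rz": 0, "claw": 80},
  ],
)

```text
t: 13.33
tool_pos: [0.436, 0.0152, 0.1546]
orientation: [2.225, 2.218, 0.001]
force: [0.2, -0.2, 0.0]
opening: 0.0637
gripper_force: 0.0
```

Emit:
arm_command(
  targets=[
    {"x": 0, "y": 0.002, "z": -0.08, "rx": 0, "ry": 0, "rz": 0, "claw": 80},
    {"x": 0, "y": 0.002, "z": -0.15, "rx": 0, "ry": 0, "rz": 0, "claw": 80},
    {"x": 0, "y": 0.002, "z": -0.21, "rx": 0, "ry": 0, "rz": 0, "claw": 80},
    {"x": 0, "y": 0.002, "z": -0.245, "rx": 0, "ry": 0, "rz": 0, "claw": 80},
    {"x": 0, "y": 0.002, "z": -0.257, "rx": 0, "ry": 0, "rz": 0, "claw": 80},
    {"x": 0, "y": 0.002, "z": -0.257, "rx": 0, "ry": 0, "rz": 0, "claw": 80},
  ],
)

```text
t: 13.83
tool_pos: [0.4344, 0.0189, 0.0244]
orientation: [-2.217, -2.222, 0.003]
force: [0.1, 0.4, -0.4]
opening: 0.0636
gripper_force: 0.0
```

Emit:
arm_command(
  targets=[
    {"x": 0, "y": 0, "z": 0, "rx": 0, "ry": 0, "rz": 0, "claw": 185},
    {"x": 0, "y": 0, "z": 0, "rx": 0, "ry": 0, "rz": 0, "claw": 185},
    {"x": 0, "y": 0, "z": 0, "rx": 0, "ry": 0, "rz": 0, "claw": 185},
    {"x": 0, "y": 0, "z": 0, "rx": 0, "ry": 0, "rz": 0, "claw": 185},
    {"x": 0, "y": 0, "z": 0, "rx": 0, "ry": 0, "rz": 0, "claw": 185},
  ],
  squeeze=20,
)

```text
t: 14.25
tool_pos: [0.4367, 0.0176, 0.0268]
orientation: [2.219, 2.222, 0.002]
force: [-1.0, 0.4, 0.5]
opening: 0.0353
gripper_force: 0.2
```

```bash
python3 - <<'E'
from h import *
p,d=cam('scene');s=robot.read_state();print(s['tool_pos'],s['opening'])
c=p[180:320,190:390];cv2.imwrite('pics/g3.png',cv2.resize(c,None,fx=4,fy=4,interpolation=cv2.INTER_CUBIC)[...,::-1])
E
```

```text
[0.4365601  0.01750898 0.02666015] 0.03226580884196391
```

View pics/g3.png

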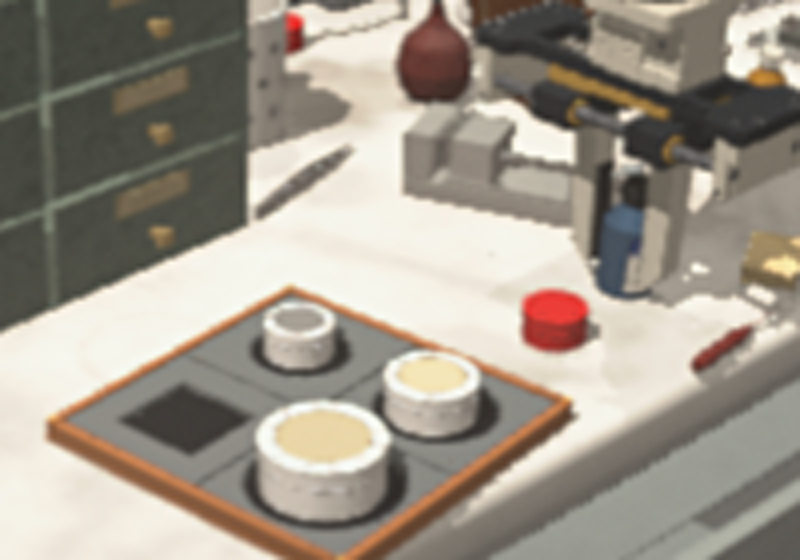

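All three tins sit in their recesses: crop (322,460), (432,393) and (300,337). The bottle (625,245) is between the pads. Lifting and moving it to the square.

Emit:
arm_command(
  targets=[
    {"x": 0, "y": 0, "z": 0, "rx": 0, "ry": 0, "rz": 0, "claw": 185},
    {"x": 0, "y": 0, "z": 0, "rx": 0, "ry": 0, "rz": 0, "claw": 185},
    {"x": 0, "y": 0, "z": 0.05, "rx": 0, "ry": 0, "rz": 0, "claw": 185},
    {"x": 0, "y": 0, "z": 0.11, "rx": 0, "ry": 0, "rz": 0, "claw": 185},
    {"x": 0, "y": 0, "z": 0.17, "rx": 0, "ry": 0, "rz": 0, "claw": 185},
    {"x": 0, "y": 0, "z": 0.2, "rx": 0, "ry": 0, "rz": 0, "claw": 185},
    {"x": 0, "y": 0, "z": 0.2, "rx": 0, "ry": 0, "rz": 0, "claw": 185},
  ],
  squeeze=20,
)

```text
t: 14.88
tool_pos: [0.4385, 0.0173, 0.13]
orientation: [2.217, 2.219, 0.007]
force: [1.0, -0.5, -0.3]
opening: 0.0325
gripper_force: 20.0
```

Emit:
arm_command(
  targets=[
    {"x": 0.02, "y": 0.07, "z": 0, "rx": 0, "ry": 0, "rz": 0, "claw": 185},
    {"x": 0.04, "y": 0.14, "z": 0, "rx": 0, "ry": 0, "rz": 0, "claw": 185},
    {"x": 0.06, "y": 0.21, "z": 0, "rx": 0, "ry": 0, "rz": 0, "claw": 185},
    {"x": 0.08, "y": 0.28, "z": 0, "rx": 0, "ry": 0, "rz": 0, "claw": 185},
    {"x": 0.09, "y": 0.35, "z": 0, "rx": 0, "ry": 0, "rz": 0, "claw": 185},
    {"x": 0.09, "y": 0.42, "z": 0, "rx": 0, "ry": 0, "rz": 0, "claw": 185},
    {"x": 0.09, "y": 0.49, "z": 0, "rx": 0, "ry": 0, "rz": 0, "claw": 185},
    {"x": 0.09, "y": 0.54, "z": 0, "rx": 0, "ry": 0, "rz": 0, "claw": 185},
    {"x": 0.09, "y": 0.565, "z": 0, "rx": 0, "ry": 0, "rz": 0, "claw": 185},
    {"x": 0.09, "y": 0.565, "z": 0, "rx": 0, "ry": 0, "rz": 0, "claw": 185},
  ],
)

```text
t: 15.72
tool_pos: [0.4798, 0.3018, 0.1242]
orientation: [-2.217, -2.225, 0.003]
force: [-0.2, 0.6, -1.5]
opening: 0.0327
gripper_force: 20.0
```

Emit:
arm_command(
  targets=[
    {"x": 0, "y": 0, "z": 0, "rx": 0, "ry": 0, "rz": 0, "claw": 185},
  ],
)

```text
t: 15.8
tool_pos: [0.4802, 0.2995, 0.1244]
orientation: [-2.219, -2.224, 0.004]
force: [-0.9, -0.3, 0.2]
opening: 0.0324
gripper_force: 20.0
```

Emit:
arm_command(
  targets=[
    {"x": 0.004, "y": 0, "z": -0.07, "rx": 0, "ry": 0, "rz": 0, "claw": 185},
    {"x": 0.004, "y": 0, "z": -0.13, "rx": 0, "ry": 0, "rz": 0, "claw": 185},
    {"x": 0.004, "y": 0, "z": -0.168, "rx": 0, "ry": 0, "rz": 0, "claw": 185},
    {"x": 0.004, "y": 0, "z": -0.168, "rx": 0, "ry": 0, "rz": 0, "claw": 185},
    {"x": 0.004, "y": 0, "z": -0.168, "rx": 0, "ry": 0, "rz": 0, "claw": 185},
  ],
)

```text
t: 16.22
tool_pos: [0.482, 0.2979, 0.0406]
orientation: [-2.222, -2.22, 0.006]
force: [0.8, -1.1, 0.2]
opening: 0.0326
gripper_force: 20.0
```

```bash
python3 - <<'E'
from h import *
p,d=cam('scene');s=robot.read_state();print(s['tool_pos'],s['force'])
c=p[200:320,180:340];cv2.imwrite('pics/g4.png',cv2.resize(c,None,fx=4,fy=4,interpolation=cv2.INTER_CUBIC)[...,::-1])
H,W=d.shape;u,v=np.meshgrid(np.arange(W),np.arange(H))
P=world('scene',np.c_[u.ravel(),v.ravel()],d.ravel()).reshape(H,W,3);pi=p.astype(int)
m=(pi[...,2]-pi[...,0]>15)&(np.hypot(P[...,0]-.482,P[...,1]-.3)<.035)
q=P[m]
for a in np.arange(.01,.08,.01):
    w=q[abs(q[:,2]-a)<.005]
    if len(w)>3: print(a.round(2),len(w),w[:,1].max().round(4),w[:,0].min().round(4),w[:,0].max().round(4),w[:,2].min().round(4))
E
```

```text
[0.48335577 0.29891799 0.04245965] [-0.06463131  0.61759227 -0.23378064]
0.02 19 0.3137 0.4668 0.4816 0.017
0.03 23 0.3132 0.4703 0.4826 0.0253
0.04 23 0.3133 0.4726 0.4848 0.0352
0.05 37 0.3124 0.4666 0.4854 0.0452
0.06 57 0.3116 0.4671 0.4901 0.0554
0.07 15 0.3039 0.4721 0.487 0.0651
```

View pics/g4.png

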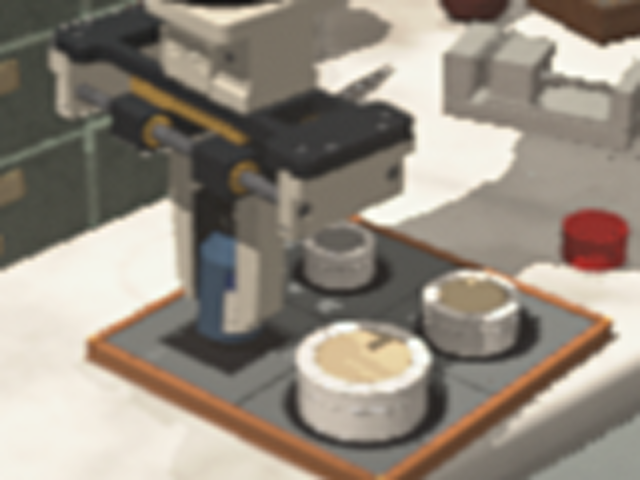

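The bottle (crop (228,290)) is upright over the square, with its centre about 3 mm short in y. I'll correct that while lowering.

Emit:
arm_command(
  targets=[
    {"x": 0, "y": 0.006, "z": -0.008, "rx": 0, "ry": 0, "rz": 0, "claw": 185},
    {"x": 0, "y": 0.006, "z": -0.014, "rx": 0, "ry": 0, "rz": 0, "claw": 185},
    {"x": 0, "y": 0.006, "z": -0.017, "rx": 0, "ry": 0, "rz": 0, "claw": 185},
    {"x": 0, "y": 0.006, "z": -0.017, "rx": 0, "ry": 0, "rz": 0, "claw": 185},
    {"x": 0, "y": 0.006, "z": -0.017, "rx": 0, "ry": 0, "rz": 0, "claw": 185},
  ],
)

```text
t: 16.68
tool_pos: [0.4831, 0.3033, 0.0338]
orientation: [2.22, 2.223, 0.001]
force: [0.4, -0.5, -0.4]
opening: 0.0324
gripper_force: 20.0
```

Emit:
arm_command(
  targets=[
    {"x": 0, "y": 0, "z": -0.002, "rx": 0, "ry": 0, "rz": 0, "claw": 185},
    {"x": 0, "y": 0, "z": -0.003, "rx": 0, "ry": 0, "rz": 0, "claw": 185},
    {"x": 0, "y": 0, "z": -0.003, "rx": 0, "ry": 0, "rz": 0, "claw": 185},
  ],
)

```text
t: 16.93
tool_pos: [0.4832, 0.3034, 0.0336]
orientation: [2.22, 2.223, 0.001]
force: [-5.9, -2.8, 12.1]
opening: 0.0324
gripper_force: 20.0
```

Contact shows as 12 N, so the bottle stands on the floor. I'll open slowly and straight, rise, and back off.

Emit:
arm_command(
  targets=[
    {"x": 0, "y": 0, "z": 0.001, "rx": 0, "ry": 0, "rz": 0, "claw": 150},
    {"x": 0, "y": 0, "z": 0.001, "rx": 0, "ry": 0, "rz": 0, "claw": 125},
    {"x": 0, "y": 0, "z": 0.001, "rx": 0, "ry": 0, "rz": 0, "claw": 120},
    {"x": 0, "y": 0, "z": 0.001, "rx": 0, "ry": 0, "rz": 0, "claw": 120},
    {"x": 0, "y": 0, "z": 0.04, "rx": 0, "ry": 0, "rz": 0, "claw": 120},
    {"x": 0, "y": 0, "z": 0.1, "rx": 0, "ry": 0, "rz": 0, "claw": 120},
    {"x": 0, "y": 0, "z": 0.18, "rx": 0, "ry": 0, "rz": 0, "claw": 120},
    {"x": 0, "y": 0, "z": 0.25, "rx": 0, "ry": 0, "rz": 0, "claw": 120},
    {"x": 0, "y": -0.07, "z": 0.28, "rx": 0, "ry": 0, "rz": 0, "claw": 120},
    {"x": 0, "y": -0.14, "z": 0.28, "rx": 0, "ry": 0, "rz": 0, "claw": 120},
  ],
)

```text
t: 17.77
tool_pos: [0.4855, 0.2346, 0.1776]
orientation: [2.214, 2.223, 0.013]
force: [0.3, -0.4, 0.5]
opening: 0.0494
gripper_force: 0.0
```

Emit:
arm_command(
  targets=[
    {"x": 0, "y": -0.08, "z": 0, "rx": 0, "ry": 0, "rz": 0, "claw": 120},
    {"x": 0, "y": -0.16, "z": 0, "rx": 0, "ry": 0, "rz": 0, "claw": 120},
    {"x": 0, "y": -0.24, "z": 0, "rx": 0, "ry": 0, "rz": 0, "claw": 120},
    {"x": 0, "y": -0.32, "z": 0, "rx": 0, "ry": 0, "rz": 0, "claw": 120},
    {"x": 0, "y": -0.4, "z": 0, "rx": 0, "ry": 0, "rz": 0, "claw": 120},
    {"x": 0, "y": -0.4, "z": 0, "rx": 0, "ry": 0, "rz": 0, "claw": 120},
    {"x": 0, "y": -0.4, "z": 0, "rx": 0, "ry": 0, "rz": 0, "claw": 120},
  ],
)

```text
t: 18.35
tool_pos: [0.4829, 0.0311, 0.1718]
orientation: [2.225, 2.217, 0.0]
force: [0.6, -0.5, 1.2]
opening: 0.0489
gripper_force: 0.0
```

```bash
python3 - <<'E'
from h import *
pt,d=cam('top');p,_=cam('scene')
a=cv2.resize(pt[230:310,155:275],(400,267),interpolation=cv2.INTER_CUBIC);b=cv2.resize(p[190:325,190:390],(400,270),interpolation=cv2.INTER_CUBIC)[:267]
cv2.imwrite('pics/f.png',np.vstack([a,b])[...,::-1])
H,W=d.shape;u,v=np.meshgrid(np.arange(W),np.arange(H));P=world('top',np.c_[u.ravel(),v.ravel()],d.ravel()).reshape(H,W,3)
for n,c,h,r in(('L',(.3952,.2883),.035,.031),('M',(.4073,.2015),.029,.0235),('S',(.4942,.2133),.027,.0185),('B',(.4823,.3002),.077,.0165)):
    m=(np.hypot(P[...,0]-c[0],P[...,1]-c[1])<r+.012)&(P[...,2]>(h*.65))&(P[...,2]<h+.02);q=P[m]
    mid=(q.max(0)+q.min(0))[:2]/2;print(n,m.sum(),mid.round(4),'off mm',((mid-c)*1000).round(1),'top z',np.percentile(q[:,2],[50,90]).round(4))
E
```

```text
L 432 [0.3975 0.2879] off mm [ 2.3 -0.4] top z [0.033 0.036]
M 241 [0.411  0.2021] off mm [3.7 0.6] top z [0.0269 0.0301]
S 147 [0.4913 0.2177] off mm [-2.9  4.4] top z [0.0246 0.028 ]
B 97 [0.4852 0.3003] off mm [2.9 0.1] top z [0.0565 0.0769]
```

View pics/f.png

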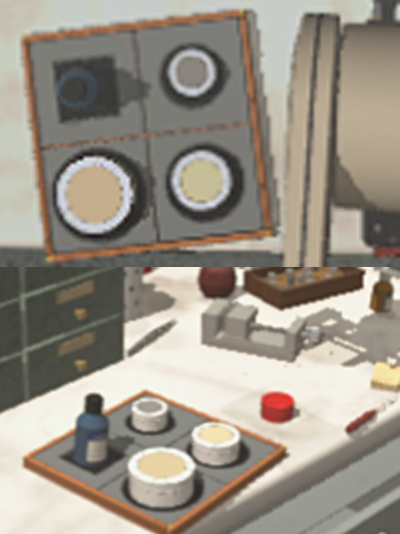

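The top view shows all four seated: bottle (75,88), small tin (190,72), large (95,195), medium (202,180). Each measures less than 6 mm from the middle of its recess at the right height, and the bottle is upright. Handing in.

```bash
python3 -c "
from plant import robot
print(robot.close_job())"
```

```text
the job is handed in; nothing more can be done
None
```

The tray is packed and handed in: all three tins and the taller bottle sit in their own recesses, each within 6 mm of the middle by the top camera, and the arm never touched the ring or the short bottle; no verdict came back at hand-in.

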